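# Hang the scrap pail on the tool rack with an S-hook

### The job

Take the steel S-hook off the low T-bar stand and hook it over the rail of the tool rack, near the middle of the rail, and let go so that it hangs there by itself. Then hang the small scrap pail from the stump by its handle bar in the lower curl of that hook, keeping it upright, and leave it hanging still and clear of the bench. Leave the dish, the hammer and the steel block where they are.

Things in the scene. Friction and masses are not known exactly. Their poses are not given: they have to be found in the camera images.
- rack_foot: foot of the fixed tool rack: dark steel strip 60 x 460 x 8 mm on the bench, two clamp collars at y = -200 and +200 mm holding 18 mm posts. Origin: middle of its underside; y along the strip, x away from the robot. The posts carry a rail and above it a wooden ledge: 460 mm long, 16 mm thick, x = -30 to +70 mm, underside 140 mm above the rail's centre line.
- under_rail (a point): point on top of the strip under the rail's middle; axes as rack_foot. The rail, round steel 14 mm thick, runs along y straight above, fixed. Its height was set by hand and is NOT measured: centre line 330 to 370 mm above the bench, to be felt for or seen. The ledge leaves no room for a tool from straight above; leaning back towards the robot by 35 to 45 degrees it fits.
- tbar: fixed wooden T-bar stand: round foot 100 mm wide, post 18 mm thick, round crossbar 14 mm thick along y, centre line 270 mm above the bench, y = -125 to +105 mm, ball ends 24 mm. Origin: centre of the foot's underside. The S-hook hangs at about y = -65 mm; three bangles, 70 mm wide, are fixed at y = +47 to +81 mm.
- stump: fixed sawn wooden stump, round, 130 mm wide, 120 mm high, on whose top the pail stands. Origin: centre of its underside on the bench.
- s_hook: loose S-hook of round steel bar 10 mm thick, 158 mm high, 58 mm wide, 0.15 kg. Origin: middle of the S, which lies in its x-z plane, z up. A straight slanting spine (centre line) runs from (x, z) = (-24, 50) to (24, -50) mm between the curls; it can be gripped across its thickness (along y). At the start it hangs on the T-bar, +x away from the robot.
- hook_top (a point): centre of the hook's upper curl, at z = +50 mm of the hook: half circle of 24 mm radius (centre line), open downwards, tip on the +x side ending 4 mm below (its round end 9 mm) this point at x = 24 mm. Hanging on a 14 mm bar, the bar's centre lies 12 mm above this point. Once hung, the hook can swing and slide along the rail.
- hook_low (a point): centre of the hook's lower curl, at z = -50 mm of the hook: half circle of 24 mm radius (centre line), open upwards, tip on the -x side (towards the robot at the start) ending 4 mm above (its round end 9 mm) this point at x = -24 mm. A 10 mm bar at rest in it has its centre 14 mm below this point.
- pail: loose metal pail on the stump, about 0.3 kg: round, 92 mm wide at the rim, 65 mm high. Origin: centre of its underside, z up. A stiff handle bridges the mouth along y: strap on the rim (top at z = 69 mm), two uprights 16 mm wide (x), 8 mm thick, outer faces at y = -28 and +28 mm, up to z = 125 mm; they can be gripped together across these faces (56 mm).
- pail_bar (a point): middle of the centre line of the pail's handle bar: round, 10 mm thick, along y between the tops of the uprights, at z = 120 mm of the pail. The gap between the uprights below it, where the hook goes, is 40 mm wide.
- dish: shallow metal dish, 110 mm across, 16 mm high, on the bench: bystander. Origin at the centre of its underside.
- hammer: hammer with wooden handle, about 240 mm long, lying on the bench beyond the rack: bystander. x along the handle.
- bench_block: dark steel block 80 x 80 x 50 mm on the bench beyond the rack: bystander. Origin at the centre of its underside.
Things that resemble listed ones, but are neither listed nor needed, are in the scene too. What is shaped like the pail but orange or yellow is not meant.

How it is judged (in metres and radians):
On the way:
1. the S-hook hangs by itself on the rack's rail, near its middle, let go, with the pail not yet on it (x of s_hook in the frame of rack_foot between -0.03 and 0.03 m and y of s_hook in the frame of rack_foot between -0.09 and 0.09 m and height (world z) of s_hook between 0.25 and 0.325 m and contact force between s_hook and the fingers below 0.05 N and contact force between s_hook and pail below 0.05 N and linear speed of s_hook below 0.15 m/s), for 0.2 s.
At the end, for the whole second after the job is handed in: The S-hook hangs on the rail within 90 mm of its middle, within 20 degrees of upright; the pail hangs with its handle bar in the hook's lower curl, its weight on the hook, within 20 degrees of upright, at least 50 mm above the bench; both slower than 60 mm/s (x of s_hook in the frame of rack_foot between -0.03 and 0.03 m and y of s_hook in the frame of rack_foot between -0.09 and 0.09 m and height (world z) of s_hook between 0.25 and 0.325 m and angle between the z axis of s_hook and the z axis of rack_foot, either way round below 0.35 rad and (z of pail_bar in the frame of s_hook between -0.074 and -0.052 m or z of pail_bar in the frame of s_hook between 0.052 and 0.074 m) and x of pail_bar in the frame of s_hook between -0.014 and 0.014 m and contact force between s_hook and pail above 0.8 N and height (world z) of pail above 0.05 m and angle between pail's own z axis and vertical below 0.35 rad and linear speed of each of pail, s_hook below 0.06 m/s); the robot touches nothing.
It fails at once if the pail is tipped by more than 50 degrees (angle between pail's own z axis and vertical above 0.87 rad).
It fails at once if the dish, the hammer or the steel block is moved by more than 25 mm (distance of any of dish, hammer, bench_block from where it was at the start of the episode above 0.025 m).
It also fails if it takes over 72 s, if anything falls off the work surface, if the arm or the gripper's body presses on something with over 40 N, if the wrist force passes 120 N, or if a joint passes its speed limit or range.

### The arm

A 6-joint arm with a two-finger parallel gripper is mounted at the origin on the work surface. World frame = base frame: x ahead of the robot, y to its left, z up, the work surface at z = 0. Lengths are in mm, angles in rad, forces in N, time in s.
With the tool pointing down it reaches from about 275 to 750 mm from the base axis. Payload 10.2 kg.
Tool frame: the origin (TCP) lies midway between the tips of the shut fingers; the grasp point (between the pads) lies 19 mm behind it; z points along the fingers, y is the direction in which the jaws open and shut (so a half turn about z gives the same grasp; the last joint's range is limited). The gripper opens to 85 mm and grips with 20 to 120 N. Pads are 22 mm wide; open, the fingers measure 114 mm over their backs; the gripper's body (76 mm by 85 mm) begins 54 mm behind the grasp point. The pads swing forward as they close: fully open they stand 13 mm farther back than shut.
Start: joints at [-1.355, 0.313, 1.498, -0, 1.331, -0.223], TCP at [223.037, -475.274, 231.294] pointing down, gripper open.
Joint ranges: [-2.94, 2.94], [-0.97, 2.17], [0.19, 2.56], [-1.23, 4.37], [0.02, 3.11], [-2.88, 2.88]. Speed limits (rad/s): [2.39, 2.39, 3.01, 3.14, 3.14, 3.14].

### API

Orientations are given as a unit quaternion [x, y, z, w].
In Python, from cell import ctrl gives the robot as it stands.
- The arm moves only by the tool step_arm, never from a script. Its argument "rows" is a list of rows, each a list of 7 numbers: the shift along the tool's x, y, z as a fraction of full scale, then the turn, a rotation vector about the tool's x, y, z as a fraction of full scale, then the closure, from -1 (fully open) to 1 (shut). A call has 1 to 10 rows; each row is the pose to reach, as a shift and turn from the pose measured when the call began, along the tool's axes at that moment, turning the shorter way round; what a row does not reach only later rows make up. Full scale, the value 1, is 0.2 m for a shift and 180 degrees for a turn. A row lasts 1/10 s, in which the tool goes at most 50 mm and 8.59 degrees, less where a joint would pass 70% of its speed; a pose out of reach is approached as far as the arm can. A call with a number of a shift or a turn outside -1 to 1 is refused whole. A call with a gripper value outside its range is refused whole. The fingers move at their own pace and stop on an object; "squeeze" is the grip in N (left out, the last holds). Time passes only in rows, so rows that repeat a pose let the fingers close. It gives the time, the measured TCP pose, the force and the opening at its end, in the units of the state.
- ctrl.read_state(): the state, without advancing time (a new reading comes with each control period).
- ctrl.grab_frame(name): name is "side" or "top" or "wrist"; returns (picture, depth): 400x640x3 uint8, blue, green, red; 400x640 float32, mm along the optical axis (not along the pixel's ray), 0 where there is no reading.
- ctrl.get_calibration(name): a dict with "fx", "fy", "cx", "cy" (pixels), "extrinsics" (4x4, takes a point from world to camera coordinates); the wrist camera has in their place "T_tool_cam" (4x4, takes a point from camera to tool coordinates, whose origin is the TCP and whose axes are the flange's). Camera axes: x right, y up, looking along -z (the intrinsics and any distortion apply to the point x, -y, -z); pixel columns grow to the right and rows downward; lengths in mm; the calibration is good to about 2 mm. A picture is of the moment at which its call begins: read the wrist's pose just before it. get_calibration takes no time and is no camera call.
- ctrl.finish_job(): hands the job in, once; it reports no verdict.
Trained networks look in the newest picture that a camera, given by its name, has taken for a name from the list of things; names that differ only in an ending like _2 or _b are one class to them, and where a whole thing is asked for, a point or a joint stands for the part that bears it (a point fixed in the world has none). Each returns a list of dicts, best first, with "score" (0 to 1); they miss things now and then, are a little off and sometimes report something else, mostly with a low value. They report only what shows in the picture. A call takes as long as a camera call. They do not tell look-alikes from the thing itself.
- ctrl.find_in(label, camera): "location" ([row, column] in pixels, amid what is visible of it).
- ctrl.pinpoint(label, camera): "location" ([row, column] in pixels: a listed point, or the origin of a listed thing).
The state is a dict: "t": time; "q": joint angles; "joint_vel": joint speeds; "effort": joint torques, N m; "tcp_pos": TCP position; "orientation": TCP orientation; "ft_force": force on the tool from outside, world axes, zero at the start; "torque": the same for the moment, N m; "opening": opening from 0.0 (shut) to 1.0 (fully open).
Only numpy, scipy, OpenCV 4.12 (cv2) and the standard library are available. Lean on these libraries where they do the work, as an engineer would, in place of code of your own. Each camera call takes 0.05 s, during which the arm holds its last target. There are 200 camera calls.

## Working session

There is one attempt and no reset: what is moved stays moved. The work goes in short steps, Python scripts to look and compute and a tool call to move; the robot and the scene stay as the last step left them, time stands still between calls to the robot, and variables do not carry over. Pictures are saved under pics/ and viewed, about 8 in all and at most 12, crops included, and the job is handed in when it is done.

Besides the shell and the picture viewer there is one more tool, called after "Emit:" in YAML: its name, and indented under it one key for each argument. step_arm: Moves the arm, as the interface text tells. Shift numbers are shares of 0.2 m and turn numbers shares of 180 degrees, none past 1 either way. Its arguments: {"type":"object","properties":{"rows":{"type":"array","items":{"type":"array","items":{"type":"number","minimum":-1,"maximum":1}}},"squeeze":{"type":"number"}},"required":["rows"]}

```bash
ls; mkdir -p pics; cat > h.py <<'E'
import numpy as np, cv2
from scipy.spatial.transform import Rotation as R
from cell import ctrl
def tool():
    s=ctrl.read_state(); T=np.eye(4); T[:3,:3]=R.from_quat(s["orientation"]).as_matrix(); T[:3,3]=s["tcp_pos"]; return T
def cam(name,T=None):
    c=ctrl.get_calibration(name)
    M=np.linalg.inv(np.array(c["extrinsics"])) if "extrinsics" in c else (tool() if T is None else T)@np.array(c["T_tool_cam"])
    return c,M   # camera->world
def ray(name,rc,T=None):
    c,M=cam(name,T); d=np.array([(rc[1]-c["cx"])/c["fx"],-(rc[0]-c["cy"])/c["fy"],-1.])
    return M[:3,3],M[:3,:3]@d      # point = o + depth*d
def pt(name,rc,depth,T=None):
    o,d=ray(name,rc,T); return o+depth*d
def pix(name,p,T=None):
    c,M=cam(name,T); q=np.linalg.inv(M)@np.append(p,1); return np.array([c["cy"]-c["fy"]*q[1]/-q[2],c["cx"]+c["fx"]*q[0]/-q[2]])
def med(D,rc,k=2):
    r,c=map(int,np.round(rc)); w=D[max(r-k,0):r+k+1,max(c-k,0):c+k+1]; w=w[w>0]; return np.median(w) if w.size else 0
def goal(pos,Rm):
    T=tool(); d=T[:3,:3].T@(np.array(pos)-T[:3,3])/200; r=R.from_matrix(T[:3,:3].T@Rm).as_rotvec()/np.pi
    return np.round(d,3),np.round(r,4)
E
python3 - <<'E'
from h import *
for n in("side","top"):
    p,D=ctrl.grab_frame(n); cv2.imwrite(f"pics/{n}0.png",p); np.save(f"{n}0.npy",D)
    c,M=cam(n); print(n,{k:v for k,v in c.items() if k!="extrinsics"},M.round(2).tolist())
    for l in["rack_foot","under_rail","tbar","stump","s_hook","hook_top","hook_low","pail","pail_bar","dish","hammer","bench_block"]:
        for x in ctrl.pinpoint(l,n)[:3]:
            print(l,x["score"],np.round(x["location"]),pt(n,x["location"],med(D,x["location"])).round())
print(ctrl.read_state()); print(tool().round(3), ctrl.get_calibration("wrist"))
E
```

```text
pics
side {'fx': 396.86882624268725, 'fy': 396.86882624268725, 'cx': 312.7626862331932, 'cy': 196.0206681694733} [[-1.0, 0.02, -0.02, 509.77], [-0.03, -0.67, 0.74, 789.92], [0.0, 0.74, 0.67, 839.11], [0.0, 0.0, 0.0, 1.0]]
rack_foot 0.85 [240. 288.] [596.  47.   7.]
under_rail 0.64 [235. 291.] [588.  28.   8.]
tbar 0.72 [174. 341.] [ 440. -244.   12.]
tbar 0.18 [236. 353.] [413.  23.   4.]
stump 0.88 [310. 336.] [470. 329. 105.]
s_hook 0.6 [111. 340.] [ 457. -210.  270.]
hook_top 0.74 [ 99. 338.] [ 436. -787.   -4.]
hook_low 0.72 [121. 338.] [ 462. -193.  246.]
hook_low 0.48 [243. 224.] [769.  75.  20.]
hook_low 0.27 [235. 350.] [420.  20.   4.]
pail 0.83 [376. 353.] [430. 419.   2.]
pail 0.76 [283. 333.] [479. 310. 176.]
pail 0.73 [325. 413.] [287. 299.   2.]
pail_bar 0.89 [349. 357.] [433. 421. 122.]
pail_bar 0.82 [354. 272.] [591. 435. 123.]
pail_bar 0.66 [246. 339.] [469. 269. 242.]
dish 0.67 [235. 353.] [412.  20.   4.]
dish 0.59 [122. 337.] [ 464. -194.  244.]
hammer 0.81 [244. 224.] [767.  75.  17.]
bench_block 0.61 [185. 239.] [ 761. -149.   37.]
top {'fx': 508.12847233190337,
[... 1494 characters left out ...]
1.0000217589574212}
[[ 9.05000e-01  4.25000e-01  0.00000e+00  2.23042e+02]
 [ 4.25000e-01 -9.05000e-01 -0.00000e+00 -4.75276e+02]
 [ 0.00000e+00  0.00000e+00 -1.00000e+00  2.31293e+02]
 [ 0.00000e+00  0.00000e+00  0.00000e+00  1.00000e+00]] {'fx': 294.11979996574354, 'fy': 294.11979996574354, 'cx': 320.1384022091904, 'cy': 195.57606130294948, 'T_tool_cam': array([[-1.67644334e-04,  9.55193424e-01,  2.95982254e-01,
         7.62403261e+01],
       [ 9.99999966e-01,  2.19650889e-04, -1.42457041e-04,
         2.38420465e-02],
       [-2.01086794e-04,  2.95982220e-01, -9.55193428e-01,
        -1.42252662e+02],
       [ 0.00000000e+00,  0.00000000e+00,  0.00000000e+00,
         1.00000000e+00]])}
```

View images.

View pics/side0.png

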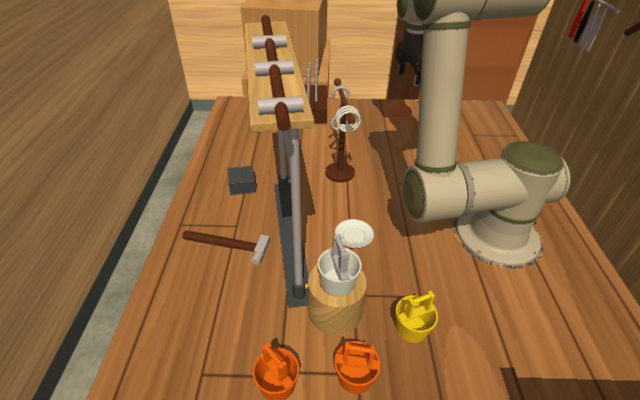

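View pics/top0.png

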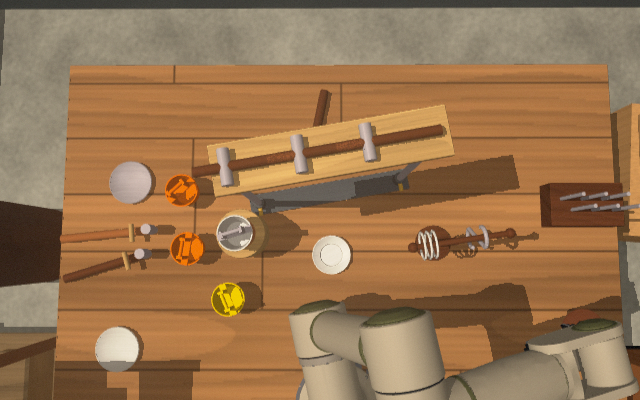

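```bash
python3 - <<'E'
from h import *
D=np.load("top0.npy"); c,M=cam("top"); p=cv2.imread("pics/top0.png")
u,v=np.meshgrid(np.arange(640),np.arange(400))
P=np.stack([(u-c["cx"])/c["fx"]*D,-(v-c["cy"])/c["fy"]*D,-D],-1)@M[:3,:3].T+M[:3,3]; P[D==0]=0
np.save("Ptop.npy",P)
Z=P[...,2]; h,e=np.histogram(Z[90:215,190:470],np.arange(440,560,4)); print(list(zip(e.astype(int),h)))
zl=e[h.argmax()]+2
m=(abs(Z-zl)<8); m[:90]=0; m[215:]=0
L=P[m]; print("ledge z",np.median(L[:,2]),len(L)); r=cv2.minAreaRect(L[:,:2].astype(np.float32)); print(r,cv2.boxPoints(r).round(1).tolist())
print("fit plane",np.linalg.lstsq(np.c_[L,],np.ones(len(L)),rcond=None)[0])
m=(abs(Z-8)<5)&(p.max(2)<110); m[:160]=0;m[215:]=0;m[:,:245]=0;m[:,412:]=0
S=P[m]; print("strip",cv2.minAreaRect(S[:,:2].astype(np.float32)))
m=(Z>262)&(Z<300); m[:215]=0;m[262:]=0;m[:,:400]=0;m[:,530:]=0
B=P[m]; ln=cv2.fitLine(B[:,:2].astype(np.float32),cv2.DIST_HUBER,0,.01,.01).ravel(); t=(B[:,:2]-ln[2:])@ln[:2]; print("bar",ln,np.degrees(np.arctan2(ln[1],ln[0])),ln[2:]+ln[:2]*t.min(),ln[2:]+ln[:2]*t.max(),np.median(B[:,2]))
# pail
m=(Z>225)&(Z<262); m[:195]=0;m[275:]=0;m[:,:195]=0;m[:,280:]=0
B=P[m]; print("handle",len(B),B.mean(0),cv2.minAreaRect(B[:,:2].astype(np.float32)),np.percentile(B[:,2],[5,50,95]))
m=(Z>165)&(Z<198); m[:195]=0;m[275:]=0;m[:,:195]=0;m[:,280:]=0
B=P[m]; print("rim",len(B),cv2.minEnclosingCircle(B[:,:2].astype(np.float32)))
a=cv2.resize(p[195:275,400:540],None,fx=4,fy=4,interpolation=2); b=cv2.resize(p[195:275,190:290],None,fx=4,fy=4,interpolation=2)
s=cv2.imread("pics/side0.png"); s=cv2.resize(s[70:190,300:400],(400,480),interpolation=2)
o=np.zeros((600,800,3),np.uint8); cv2.imwrite("pics/crop1.png",np.hstack([np.vstack([cv2.resize(a,(400,229)),cv2.resize(b,(314,251))[:, :314] if 0 else cv2.copyMakeBorder(cv2.resize(b,(314,251)),0,0,0,86,0)]),s]))
E
```

```text
[(np.int64(440), np.int64(0)), (np.int64(444), np.int64(0)), (np.int64(448), np.int64(0)), (np.int64(452), np.int64(0)), (np.int64(456), np.int64(0)), (np.int64(460), np.int64(0)), (np.int64(464), np.int64(0)), (np.int64(468), np.int64(0)), (np.int64(472), np.int64(0)), (np.int64(476), np.int64(0)), (np.int64(480), np.int64(0)), (np.int64(484), np.int64(0)), (np.int64(488), np.int64(0)), (np.int64(492), np.int64(0)), (np.int64(496), np.int64(2)), (np.int64(500), np.int64(53)), (np.int64(504), np.int64(66)), (np.int64(508), np.int64(443)), (np.int64(512), np.int64(6291)), (np.int64(516), np.int64(2331)), (np.int64(520), np.int64(28)), (np.int64(524), np.int64(98)), (np.int64(528), np.int64(427)), (np.int64(532), np.int64(1476)), (np.int64(536), np.int64(1631)), (np.int64(540), np.int64(150)), (np.int64(544), np.int64(0)), (np.int64(548), np.int64(0)), (np.int64(552), np.int64(0))]
ledge z 514.8681961227268 9123
((609.2435302734375, 30.872573852539062), (101.24934387207031, 460.3282775878906), 9.908961296081543) [[519.7999877929688, 248.89999389648438], [599.0, -204.60000610351562], [698.7000122070312, -187.10000610351562], [619.5, 266.29998779296875]]
fit plane [3.98965333e-06 8.93999381e-07 1.93756758e-03]
strip ((564.4215087890625, 20.073715209960938), (110.25935363769531, 463.1681213378906), 9.552278518676758)
bar [ 1.4448093e-01 -9.8950756e-01  4.4386020e+02 -2.7524268e+02] -81.69277 [ 425.98592118 -152.82698338] [ 462.26965984 -401.32368028] 275.9183641055322
handle 146 [474.24362375 261.48626428 242.63462771] ((494.160400390625, 243.71205139160156), (42.58252716064453, 128.0741424560547), 50.522037506103516) [230.94751364 243.26722566 248.76594552]
rim 408 ((492.4263916015625, 254.04075622558594), 75.7416000366211)
```

View pics/crop1.png

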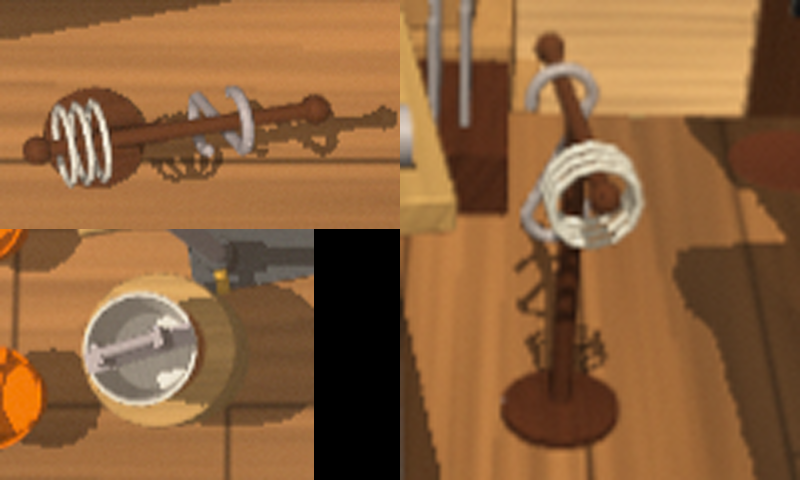

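```bash
cat >> h.py <<'E'
def ori(yaw,tilt):   # tool y along world yaw+90deg, leaning back by tilt, camera on robot side
    c,s=np.cos(np.radians(tilt)),np.sin(np.radians(tilt)); Rz=R.from_euler("z",yaw,degrees=True).as_matrix()
    return Rz@np.array([[-c,0,s],[0,1,0],[-s,0,-c]])
E
python3 - <<'E'
from h import *
O=ori(8.3,45); G=np.array([442,-333,228.]); tcp=G+19*O[:,2]; print("tcp",tcp,"pre",tcp-120*O[:,2])
print(goal(tcp-120*O[:,2],O), np.degrees(np.linalg.norm(goal(tcp,O)[1])*np.pi))
E
```

```text
tcp [ 455.29430752 -331.06057028  214.56497116] pre [ 371.33026004 -343.30960011  299.4177849 ]
(array([ 0.952, -0.282, -0.341]), array([-0.349 , -0.0517, -0.8427])) 164.44329305873194
```

Emit:
step_arm:
  rows:
    - [0.952,-0.282,-0.341,-0.349,-0.052,-0.843,0]
    - [0.952,-0.282,-0.341,-0.349,-0.052,-0.843,0]
    - [0.952,-0.282,-0.341,-0.349,-0.052,-0.843,0]
    - [0.952,-0.282,-0.341,-0.349,-0.052,-0.843,0]
    - [0.952,-0.282,-0.341,-0.349,-0.052,-0.843,0]
    - [0.952,-0.282,-0.341,-0.349,-0.052,-0.843,0]
    - [0.952,-0.282,-0.341,-0.349,-0.052,-0.843,0]
    - [0.952,-0.282,-0.341,-0.349,-0.052,-0.843,0]
    - [0.952,-0.282,-0.341,-0.349,-0.052,-0.843,0]
    - [0.952,-0.282,-0.341,-0.349,-0.052,-0.843,0]
  squeeze: 60

```text
t: 2.3
tcp_pos: [371.5, -343.1, 299.7]
orientation: [0.576, 0.774, 0.019, 0.263]
ft_force: [0.7, 1.1, 0.2]
opening: 0.501
```

```bash
python3 - <<'E'
from h import *
O=ori(8.3,45); print(ctrl.read_state()["q"].round(2), ctrl.read_state()["t"]); print(goal([371,-343,299],O))
E
```

```text
[-1.12 -0.05  1.83  0.34  0.92 -1.55] 2.3
(array([ 0.002, -0.003,  0.002]), array([-0.1667, -0.0245, -0.4014]))
```

Emit:
step_arm:
  rows:
    - [0.002,-0.003,0.002,-0.167,-0.0245,-0.4014,0]
    - [0.002,-0.003,0.002,-0.167,-0.0245,-0.4014,0]
    - [0.002,-0.003,0.002,-0.167,-0.0245,-0.4014,0]
    - [0.002,-0.003,0.002,-0.167,-0.0245,-0.4014,0]
    - [0.002,-0.003,0.002,-0.167,-0.0245,-0.4014,0]
    - [0.002,-0.003,0.002,-0.167,-0.0245,-0.4014,0]
    - [0.002,-0.003,0.002,-0.167,-0.0245,-0.4014,0]
    - [0.002,-0.003,0.002,-0.167,-0.0245,-0.4014,0]
    - [0.002,-0.003,0.002,-0.167,-0.0245,-0.4014,0]
    - [0.002,-0.003,0.002,-0.167,-0.0245,-0.4014,0]

```text
t: 3.3
tcp_pos: [433.2, -320.6, 355.4]
orientation: [-0.001, 0.942, 0.033, 0.335]
ft_force: [-0.1, -1.5, -0.9]
opening: 0.498
```

```bash
python3 - <<'E'
from h import *
O=ori(8.3,45); print(ctrl.read_state()["q"].round(2), ctrl.read_state()["t"]); print(goal([371,-343,299],O))
T=tool(); p,D=ctrl.grab_frame("wrist"); cv2.imwrite("pics/w1.png",p); np.save("w1.npy",D); np.save("w1T.npy",T)
for l in["s_hook","hook_top","hook_low"]:
    for x in ctrl.pinpoint(l,"wrist")[:3]:
        print(l,x["score"],np.round(x["location"]),pt("wrist",x["location"],med(D,x["location"]),T).round())
ex={"hook":(452.1,-331.5,208),"top":(452.1,-331.5,258),"low":(452.1,-331.5,158),"G":(442,-333,228)}
for k,v in ex.items(): print(k,pix("wrist",v,T).round())
E
```

```text
[-1.16  0.06  1.63  0.68  1.28 -2.88] 3.3
(array([ 0.417, -0.122,  0.015]), array([-0.0112, -0.0308, -0.0419]))
s_hook 0.85 [104. 296.] [ 442. -331.  224.]
hook_top 0.59 [148. 299.] [ 437. -330.  276.]
hook_low 0.81 [ 68. 294.] [ 465. -333.  140.]
hook_low 0.17 [157. 478.] [763.  53.  17.]
hook [101. 296.]
top [143. 297.]
low [ 67. 295.]
G [107. 294.]
```

View pics/w1.png

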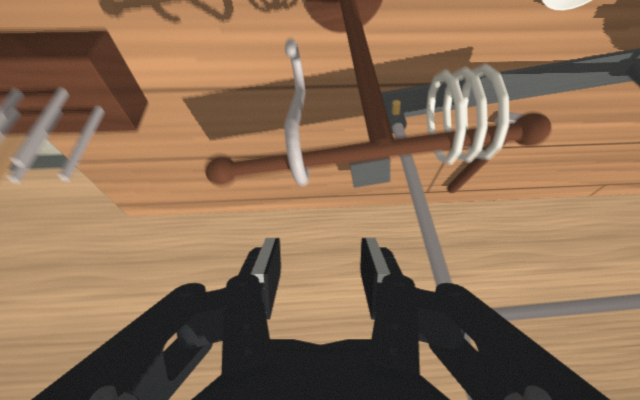

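```bash
python3 - <<'E'
from h import *
O=ori(2,40); G=np.array([442,-333,228.])
for b in(90,0): print(G+(19-b)*O[:,2],goal(G+(19-b)*O[:,2],O))
E
```

```text
[ 396.3898811  -334.59274045  282.38915546] (array([ 0.364, -0.09 ,  0.16 ]), array([ 0.0128, -0.0041, -0.0166]))
[ 454.20552478 -332.57377368  213.44515558] (array([ 0.358, -0.108,  0.61 ]), array([ 0.0128, -0.0041, -0.0166]))
```

Emit:
step_arm:
  rows:
    - [0.182,-0.045,0.0,0.0128,-0.0041,-0.0166,0]
    - [0.364,-0.09,0.05,0.0128,-0.0041,-0.0166,0]
    - [0.364,-0.09,0.16,0.0128,-0.0041,-0.0166,0]
    - [0.364,-0.09,0.16,0.0128,-0.0041,-0.0166,0]
    - [0.364,-0.09,0.16,0.0128,-0.0041,-0.0166,0]

```text
t: 4.0
tcp_pos: [435.3, -318.2, 314.9]
orientation: [0.011, 0.949, 0.008, 0.316]
ft_force: [1.4, 0.9, 1.0]
opening: 0.501
```

```bash
python3 - <<'E'
from h import *
O=ori(2,40); G=np.array([442,-333,228.]); print(ctrl.read_state()["q"].round(2))
for b in(90,0): print(G+(19-b)*O[:,2],goal(G+(19-b)*O[:,2],O))
E
```

```text
[-1.12  0.07  1.71  0.64  1.15 -2.88]
[ 396.3898811  -334.59274045  282.38915546] (array([ 0.251, -0.088,  0.013]), array([-0.0046, -0.0171, -0.0167]))
[ 454.20552478 -332.57377368  213.44515558] (array([ 0.227, -0.081,  0.462]), array([-0.0046, -0.0171, -0.0167]))
```

```bash
python3 - <<'E'
from h import *
O=ori(5,27); G=np.array([442,-333,228.]); print(ctrl.read_state()["q"].round(2))
for b in(90,0): print(G+(19-b)*O[:,2],goal(G+(19-b)*O[:,2],O))
E
```

```text
[-1.12  0.07  1.71  0.64  1.15 -2.88]
[ 409.88933205 -335.80931942  291.26146322] (array([ 0.17 , -0.092,  0.018]), array([-0.0116,  0.0552, -0.0313]))
[ 450.59299565 -332.2482103   211.07087604] (array([ 0.249, -0.08 ,  0.461]), array([-0.0116,  0.0552, -0.0313]))
```

Emit:
step_arm:
  rows:
    - [0.17,-0.092,0.0,-0.0116,0.0552,-0.0313,0]
    - [0.17,-0.092,0.018,-0.0116,0.0552,-0.0313,0]
    - [0.17,-0.092,0.018,-0.0116,0.0552,-0.0313,0]
    - [0.17,-0.092,0.018,-0.0116,0.0552,-0.0313,0]
    - [0.17,-0.092,0.018,-0.0116,0.0552,-0.0313,0]

```text
t: 4.5
tcp_pos: [415.1, -333.5, 294.7]
orientation: [-0.038, 0.972, 0.01, 0.231]
ft_force: [0.7, 0.2, -0.0]
opening: 0.5
```

```bash
python3 - <<'E'
from h import *
O=ori(5,27); G=np.array([442,-333,228.]); print(ctrl.read_state()["q"].round(2))
for b in(90,0): print(G+(19-b)*O[:,2],goal(G+(19-b)*O[:,2],O))
T=tool(); p,D=ctrl.grab_frame("wrist"); cv2.imwrite("pics/w2.png",p)
for l in["s_hook","hook_top","hook_low"]:
    for x in ctrl.pinpoint(l,"wrist")[:2]: print(l,x["score"],np.round(x["location"]))
ex={"hook":(452.1,-331.5,208),"top":(452.1,-331.5,258),"low":(452.1,-331.5,158),"G":(442,-333,228)}
for k,v in ex.items(): print(k,pix("wrist",v,T).round())
E
```

```text
[-1.11  0.13  1.63  0.46  1.23 -2.88]
[ 409.88933205 -335.80931942  291.26146322] (array([ 0.032, -0.01 ,  0.003]), array([-0.0007, -0.0018, -0.0027]))
[ 450.59299565 -332.2482103   211.07087604] (array([ 0.029, -0.009,  0.453]), array([-0.0007, -0.0018, -0.0027]))
s_hook 0.98 [196. 316.]
s_hook 0.62 [181. 520.]
hook_top 0.65 [ 74. 589.]
hook_top 0.59 [243. 315.]
hook_low 0.89 [159. 317.]
hook_low 0.15 [241. 319.]
hook [191. 319.]
top [239. 319.]
low [156. 319.]
G [199. 318.]
```

Emit:
step_arm:
  rows:
    - [0.028,-0.018,0.12,-0.0007,-0.0018,-0.0027,0]
    - [0.028,-0.018,0.24,-0.0007,-0.0018,-0.0027,0]
    - [0.028,-0.018,0.35,-0.0007,-0.0018,-0.0027,0]
    - [0.028,-0.018,0.445,-0.0007,-0.0018,-0.0027,0]
    - [0.028,-0.018,0.445,-0.0007,-0.0018,-0.0027,0]
    - [0.028,-0.018,0.445,-0.0007,-0.0018,-0.0027,0]

```text
t: 5.3
tcp_pos: [455.8, -330.1, 214.9]
orientation: [-0.038, 0.974, 0.011, 0.224]
ft_force: [-13.7, 1.7, -6.2]
opening: 0.5
```

```bash
python3 - <<'E'
from h import *
O=ori(5,27); G=np.array([442,-333,228.]); s=ctrl.read_state();print(s["q"].round(2))
print(goal(G+19*O[:,2],O))
T=tool(); p,D=ctrl.grab_frame("wrist"); cv2.imwrite("pics/w3.png",p)
for l in["s_hook","hook_low"]:
    for x in ctrl.pinpoint(l,"wrist")[:2]: print(l,x["score"],np.round(x["location"]))
for k,v in {"hook":(452.1,-331.5,208),"low":(452.1,-331.5,158),"G":(442,-333,228)}.items(): print(k,pix("wrist",v,T).round())
E
```

```text
[-1.02  0.26  1.68  0.47  1.04 -2.88]
(array([ 0.032, -0.009,  0.005]), array([ 0.0004, -0.0059, -0.003 ]))
s_hook 0.79 [243. 312.]
hook_low 0.88 [179. 314.]
hook [237. 318.]
low [178. 318.]
G [256. 316.]
```

View pics/w3.png

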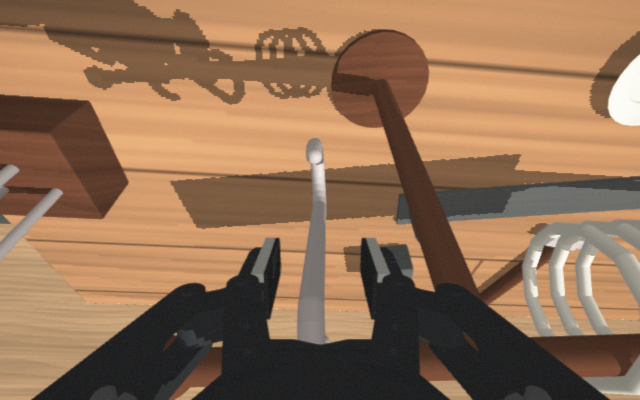

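Emit:
step_arm:
  rows:
    - [0.03,-0.012,-0.03,0,0,0.02,0]
    - [0.03,-0.012,-0.03,0,0,0.02,0]
    - [0.03,-0.012,-0.03,0,0,0.02,0]

```text
t: 5.75
tcp_pos: [447.9, -333.3, 218.2]
orientation: [-0.008, 0.974, 0.018, 0.224]
ft_force: [0.2, 0.6, 0.0]
opening: 0.498
```

Contact cleared. Close on the spine.

Emit:
step_arm:
  rows:
    - [0,0,0,0,0,0,1]
    - [0,0,0,0,0,0,1]
    - [0,0,0,0,0,0,1]
    - [0,0,0,0,0,0,1]
    - [0,0,0,0,0,0,1]
  squeeze: 60

```text
t: 6.25
tcp_pos: [448.1, -333.2, 218.4]
orientation: [-0.008, 0.974, 0.018, 0.224]
ft_force: [0.2, -0.3, 1.2]
opening: 0.103
```

```bash
python3 - <<'E'
from h import *
T=tool(); s=ctrl.read_state(); print(s["q"].round(2),s["opening"]); z=T[:3,2]; print("z",z,"grasp",T[:3,3]-19*z,"yaw(y)",np.degrees(np.arctan2(-T[0,1],T[1,1])))
U=T[:3,:3].T
print("up 40:",(U@[0,0,40])/200,"fwd/back -X", U@[-50,-8,0]/200)
E
```

```text
[-1.04  0.25  1.69  0.47  1.05 -2.83] 0.10290659037493827
z [ 0.43659154  0.03865754 -0.89882892] grasp [ 439.77842576 -333.95939933  235.43625095] yaw(y) 1.3701047328946148
up 40: [-0.08743516  0.00627338 -0.17976578] fwd/back -X [ 0.22514705 -0.03399419 -0.11069419]
```

Emit:
step_arm:
  rows:
    - [-0.026,0.002,-0.054,0,0,0,1]
    - [-0.034,0,-0.162,0,0,0,1]
    - [-0.034,0,-0.162,0,0,0,1]
    - [0.009,-0.008,-0.21,0,0,0.01,1]
    - [0.178,-0.034,-0.322,0,0,0.03,1]
    - [0.178,-0.034,-0.322,0,0,0.04,1]
    - [0.051,-0.025,-0.582,0,0,0.05,1]
    - [0.051,-0.025,-0.582,0,0,0.05,1]
    - [0.051,-0.025,-0.582,0,0,0.05,1]

```text
t: 7.15
tcp_pos: [387.9, -343.1, 319.1]
orientation: [0.068, 0.972, 0.035, 0.222]
ft_force: [-0.3, 0.3, -2.1]
opening: 0.099
```

```bash
python3 - <<'E'
from h import *
s=ctrl.read_state(); print(s["q"].round(2),s["opening"],s["ft_force"])
p,D=ctrl.grab_frame("side"); cv2.imwrite("pics/s4.png",cv2.resize(p[30:230,230:480],None,fx=2.4,fy=2.4))
T=tool(); p,D=ctrl.grab_frame("wrist"); cv2.imwrite("pics/w4.png",p)
for l in["s_hook","hook_low"]:
    for x in ctrl.pinpoint(l,"wrist")[:2]: print(l,x["score"],np.round(x["location"]))
E
```

```text
[-1.17  0.1   1.6   0.45  1.32 -2.68] 0.09924897862504586 [-0.31053545  0.26637609 -2.12424248]
s_hook 0.88 [246. 320.]
hook_low 0.71 [187. 318.]
```

View pics/w4.png

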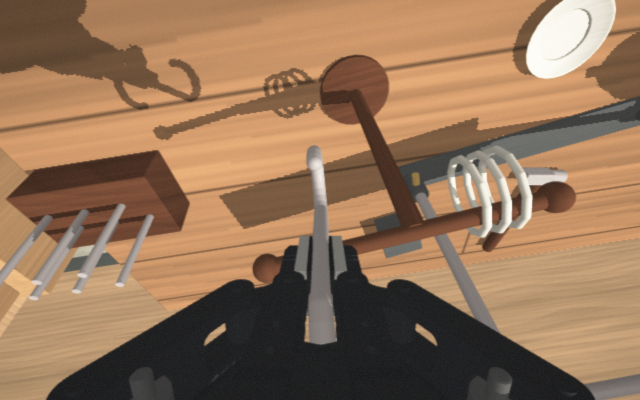

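```bash
cat >> h.py <<'E'
def Tm(Rm,p): T=np.eye(4); T[:3,:3]=Rm; T[:3,3]=p; return T
Tg=Tm(R.from_quat([-0.008,0.974,0.018,0.224]).as_matrix(),[448.1,-333.2,218.4])   # tool when gripping
Hg=Tm(R.from_euler("z",8.3,degrees=True).as_matrix(),[452.1,-333.5,208.])
TH=np.linalg.inv(Tg)@Hg      # hook in tool
RAIL=np.array([589.5,27.4,359.]); RY=9.9
def hookpose(bar,pitch,at=RAIL): # hook world pose with bar at (x,z) in hook frame, pitch>0: bottom away from robot
    Rm=R.from_euler("ZY",[RY,-pitch],degrees=True).as_matrix()
    return Tm(Rm,at-Rm@np.array([bar[0],0,bar[1]]))
def toolfor(H): return H@np.linalg.inv(TH)
def show(T): g=goal(T[:3,3],T[:3,:3]); return [float(x) for x in (*g[0],*g[1])]
E
python3 - <<'E'
from h import *
T=tool(); print("pred",pix("wrist",(T@TH)[:3,3],T).round(), pix("wrist",(T@TH@[0,0,-50,1])[:3],T).round())
print("TH",TH.round(2).tolist())
for b in [(90,15),(50,18),(20,25),(8,30),(0,50),(0,60)]:
    W=toolfor(hookpose(b,10)); print(b,W[:3,3].round(),W[:3,2].round(2),show(W))
W=toolfor(hookpose((60,20),10)); W[:3,3]=[450,-20,410]; print(show(W))
E
```

```text
pred [240. 318.] [183. 317.]
TH [[-0.89, 0.12, -0.44, 0.95], [0.12, 0.99, 0.03, -0.72], [0.44, -0.02, -0.9, 11.08], [0.0, 0.0, 0.0, 1.0]]
(90, 15) [499.  12. 338.] [ 0.58  0.08 -0.81] [-0.276, 1.829, 0.218, -0.0149, -0.0541, -0.0565]
(50, 18) [538.  19. 342.] [ 0.58  0.08 -0.81] [-0.455, 1.888, 0.287, -0.0149, -0.0541, -0.0565]
(20, 25) [569.  25. 340.] [ 0.58  0.08 -0.81] [-0.582, 1.931, 0.362, -0.0149, -0.0541, -0.0565]
(8, 30) [581.  27. 338.] [ 0.58  0.08 -0.81] [-0.63, 1.947, 0.402, -0.0149, -0.0541, -0.0565]
(0, 50) [592.  29. 319.] [ 0.58  0.08 -0.81] [-0.64, 1.954, 0.51, -0.0149, -0.0541, -0.0565]
(0, 60) [594.  29. 309.] [ 0.58  0.08 -0.81] [-0.626, 1.952, 0.558, -0.0149, -0.0541, -0.0565]
[-0.234, 1.676, -0.218, -0.0149, -0.0541, -0.0565]
```

Emit:
step_arm:
  rows:
    - [-0.1,0.01,-0.2,0,0,0,1]
    - [-0.197,0.014,-0.404,0,0,0,1]
    - [-0.2,0.25,-0.35,0,-0.02,-0.02,1]
    - [-0.2,0.5,-0.32,-0.01,-0.03,-0.03,1]
    - [-0.22,0.75,-0.3,-0.01,-0.04,-0.04,1]
    - [-0.22,1.0,-0.28,-0.0149,-0.0541,-0.0565,1]
    - [-0.22,1.0,-0.28,-0.0149,-0.0541,-0.0565,1]
    - [-0.22,1.0,-0.28,-0.0149,-0.0541,-0.0565,1]

```text
t: 8.15
tcp_pos: [426.2, -153.0, 405.6]
orientation: [-0.02, 0.951, 0.034, 0.306]
ft_force: [0.3, -0.7, -2.1]
opening: 0.097
```

```bash
python3 - <<'E'
from h import *
print(ctrl.read_state()["q"].round(2))
for b in [(90,15),(50,18),(20,25)]:
    W=toolfor(hookpose(b,10)); print(b,W[:3,3].round(),show(W))
E
```

```text
[-0.92 -0.21  1.73  0.55  1.32 -2.59]
(90, 15) [499.  12. 338.] [-0.113, 0.785, 0.549, 0.0003, -0.0003, 0.0002]
(50, 18) [538.  19. 342.] [-0.285, 0.809, 0.65, 0.0003, -0.0003, 0.0002]
(20, 25) [569.  25. 340.] [-0.404, 0.826, 0.747, 0.0003, -0.0003, 0.0002]
```

Emit:
step_arm:
  rows:
    - [0,0.25,0,0,0,0,1]
    - [0,0.5,0.1,0,0,0,1]
    - [-0.05,0.7,0.3,0,0,0,1]
    - [-0.1,0.785,0.45,0,0,0,1]
    - [-0.113,0.785,0.549,0,0,0,1]
    - [-0.113,0.785,0.549,0,0,0,1]
    - [-0.113,0.785,0.549,0,0,0,1]

```text
t: 8.85
tcp_pos: [499.1, 11.4, 337.7]
orientation: [-0.02, 0.951, 0.034, 0.306]
ft_force: [0.0, -0.1, -1.9]
opening: 0.096
```

```bash
python3 - <<'E'
from h import *
print(ctrl.read_state()["q"].round(2))
T=tool(); p,D=ctrl.grab_frame("wrist"); cv2.imwrite("pics/w5.png",p)
for l in["s_hook","hook_low","hook_top"]:
    for x in ctrl.pinpoint(l,"wrist")[:2]: print(l,x["score"],np.round(x["location"]))
Y=np.array([-np.sin(np.radians(RY)),np.cos(np.radians(RY)),0])
for t in(-150,-75,0,75,150): print("rail px",t,pix("wrist",RAIL+t*Y,T).round())
print("hook pred",pix("wrist",(T@TH)[:3,3],T).round(),pix("wrist",(T@TH@[0,0,50,1])[:3],T).round())
for b in [(50,18),(20,25),(8,30),(0,50),(0,60)]:
    W=toolfor(hookpose(b,10)); print(b,W[:3,3].round(),show(W))
E
```

```text
[-0.36 -0.13  1.84  0.36  0.9  -2.12]
s_hook 0.72 [247. 320.]
hook_low 0.9 [183. 315.]
hook_top 0.77 [333. 327.]
rail px -150 [348. 143.]
rail px -75 [340. 237.]
rail px 0 [332. 336.]
rail px 75 [324. 438.]
rail px 150 [315. 545.]
hook pred [241. 319.] [329. 322.]
(50, 18) [538.  19. 342.] [-0.17, 0.029, 0.105, -0.0002, 0.0001, -0.0002]
(20, 25) [569.  25. 340.] [-0.288, 0.046, 0.202, -0.0002, 0.0001, -0.0002]
(8, 30) [581.  27. 338.] [-0.331, 0.053, 0.251, -0.0002, 0.0001, -0.0002]
(0, 50) [592.  29. 319.] [-0.323, 0.055, 0.358, -0.0002, 0.0001, -0.0002]
(0, 60) [594.  29. 309.] [-0.301, 0.053, 0.403, -0.0002, 0.0001, -0.0002]
```

View pics/w5.png

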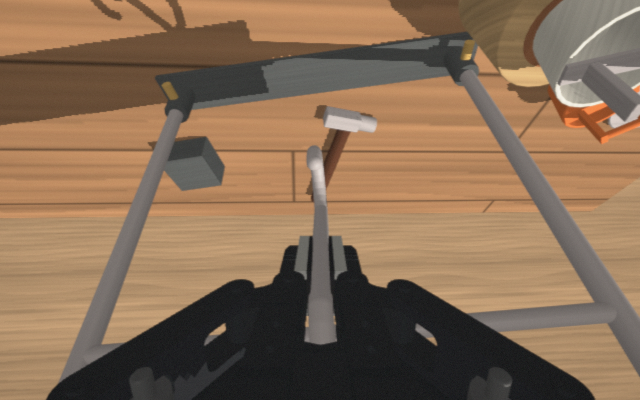

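Emit:
step_arm:
  rows:
    - [-0.17,0.029,0.105,0,0,0,1]
    - [-0.288,0.046,0.202,0,0,0,1]
    - [-0.331,0.053,0.251,0,0,0,1]
    - [-0.331,0.053,0.251,0,0,0,1]
    - [-0.331,0.053,0.251,0,0,0,1]

```text
t: 9.55
tcp_pos: [580.7, 26.4, 337.9]
orientation: [-0.019, 0.951, 0.033, 0.307]
ft_force: [-0.3, 0.6, -1.2]
opening: 0.097
```

Emit:
step_arm:
  rows:
    - [0.008,0.002,0.107,0,0,0,1]
    - [0.02,0.001,0.135,0,0,0,1]
    - [0.026,0.001,0.145,0,0,0,1]
    - [0.026,0.001,0.145,0,0,0,1]

```text
t: 9.95
tcp_pos: [593.0, 28.5, 311.9]
orientation: [-0.019, 0.951, 0.033, 0.307]
ft_force: [0.3, -0.8, -1.8]
opening: 0.1
```

Emit:
step_arm:
  rows:
    - [0.006,0,0.008,0,0,0,1]
    - [0.012,0,0.016,0,0,0,1]
    - [0.015,0,0.02,0,0,0,1]

```text
t: 10.25
tcp_pos: [593.1, 28.6, 307.6]
orientation: [-0.019, 0.951, 0.033, 0.308]
ft_force: [-1.9, -0.9, 3.5]
opening: 0.1
```

Emit:
step_arm:
  rows:
    - [0,0,0,0,0,0,0.2]
    - [0,0,0,0,0,0,0.2]
    - [0,0,0,0,0,0,0.2]
    - [0,0,-0.05,0,0,0,0.2]
    - [0,0,-0.15,0,0,0,0.2]
    - [0,0,-0.35,0,0,0,0.2]
    - [0,0,-0.55,0,0,0,0.2]
    - [0,0,-0.55,0,0,0,0.2]

```text
t: 11.05
tcp_pos: [527.7, 20.2, 402.6]
orientation: [-0.02, 0.949, 0.032, 0.312]
ft_force: [0.4, -0.8, -0.6]
opening: 0.398
```

```bash
python3 - <<'E'
from h import *
print(ctrl.read_state()["q"].round(2))
T=tool(); p,D=ctrl.grab_frame("wrist"); cv2.imwrite("pics/w6.png",p); np.save("w6.npy",D); np.save("w6T.npy",T)
for l in["s_hook","hook_low","hook_top","pail","pail_bar"]:
    for x in ctrl.pinpoint(l,"wrist")[:2]: print(l,x["score"],np.round(x["location"]),pt("wrist",x["location"],med(D,x["location"]),T).round())
H=hookpose((0,62),0)
for z in(0,-50,50): print("pred",z,pix("wrist",(H@[0,0,z,1])[:3],T).round(),(H@[0,0,z,1])[:3].round())
E
```

```text
[-0.31 -0.09  1.64  0.3   1.02 -2.  ]
s_hook 0.69 [182. 320.] [582.  27. 311.]
s_hook 0.68 [119. 190.] [ 730. -178.   50.]
hook_low 0.92 [145. 317.] [612.  30. 233.]
hook_top 0.79 [224. 325.] [568.  28. 362.]
pail 0.6 [ 35. 561.] [509. 270. 182.]
pail_bar 0.88 [ 78. 606.] [590. 433. 120.]
pail_bar 0.87 [ 14. 637.] [466. 262. 243.]
pred 0 [175. 319.] [590.  27. 297.]
pred -50 [138. 316.] [590.  27. 247.]
pred 50 [222. 321.] [590.  27. 347.]
```

View pics/w6.png

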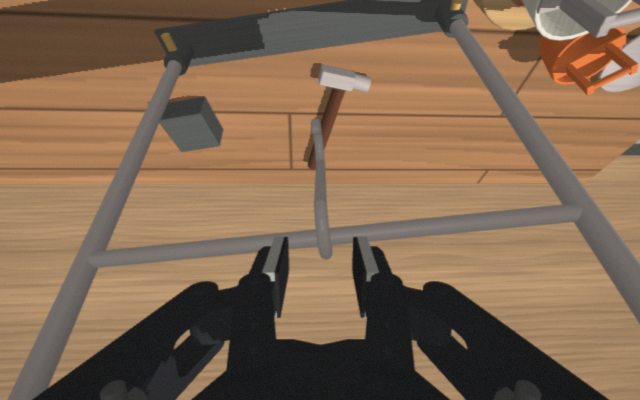

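```bash
python3 - <<'E'
from h import *
O=ori(13,40); print(goal([400,240,330],O))
E
```

```text
(array([ 0.696,  1.114, -0.028]), array([-0.0202, -0.0214, -0.0527]))
```

Emit:
step_arm:
  rows:
    - [0.1,0,-0.1,0,0,0,-1]
    - [0.3,0.1,-0.15,0,0,0,-1]
    - [0.5,0.3,-0.1,-0.02,-0.02,-0.05,-1]
    - [0.6,0.55,-0.05,-0.02,-0.02,-0.05,-1]
    - [0.68,0.8,-0.03,-0.02,-0.02,-0.05,-1]
    - [0.696,1.0,-0.028,-0.02,-0.02,-0.05,-1]
    - [0.696,1.0,-0.028,-0.02,-0.02,-0.05,-1]
    - [0.696,1.0,-0.028,-0.02,-0.02,-0.05,-1]

```text
t: 12.15
tcp_pos: [400.4, 219.5, 327.7]
orientation: [-0.105, 0.935, 0.04, 0.337]
ft_force: [0.6, -0.6, 0.8]
opening: 1.005
```

```bash
python3 - <<'E'
from h import *
print(ctrl.read_state()["q"].round(2))
T=tool(); p,D=ctrl.grab_frame("wrist"); cv2.imwrite("pics/w7.png",p); np.save("w7.npy",D); np.save("w7T.npy",T)
for l in["pail","pail_bar"]:
    for x in ctrl.pinpoint(l,"wrist")[:3]: print(l,x["score"],np.round(x["location"]),pt("wrist",x["location"],med(D,x["location"]),T).round())
c,M=cam("wrist",T); u,v=np.meshgrid(np.arange(640),np.arange(400))
P=np.stack([(u-c["cx"])/c["fx"]*D,-(v-c["cy"])/c["fy"]*D,-D],-1)@M[:3,:3].T+M[:3,3]
m=(D>0)&(P[...,2]>222)&(P[...,2]<256)&(np.hypot(P[...,0]-472,P[...,1]-265)<60)
B=P[m]; print(len(B)); r=cv2.minAreaRect(B[:,:2].astype(np.float32)); print(r,B.mean(0),np.percentile(B[:,2],[2,50,98]))
ln=cv2.fitLine(B[:,:2].astype(np.float32),cv2.DIST_HUBER,0,.01,.01).ravel(); print("yaw of Y",np.degrees(np.arctan2(-ln[0]*np.sign(ln[1]),abs(ln[1]))))
m=(D>0)&(P[...,2]>178)&(P[...,2]<192)&(np.hypot(P[...,0]-472,P[...,1]-265)<80); print("rim",cv2.minEnclosingCircle(P[m][:,:2].astype(np.float32)))
E
```

```text
[ 0.25 -0.24  1.98 -0.02  0.72 -1.53]
pail 0.9 [ 43. 458.] [403. 384.  58.]
pail 0.89 [109. 346.] [427. 251. 176.]
pail 0.8 [131. 411.] [561. 411.  37.]
pail_bar 0.92 [194. 352.] [465. 264. 243.]
pail_bar 0.63 [105. 486.] [429. 418. 125.]
pail_bar 0.63 [188. 425.] [593. 436. 125.]
1038
((467.4352111816406, 267.9353942871094), (17.876554489135742, 55.8993034362793), 16.943544387817383) [463.55741358 267.4023027  239.09672545] [223.13055569 241.56272121 245.1995258 ]
yaw of Y 16.844978
rim ((467.7406311035156, 267.63299560546875), 46.35149383544922)
```

View pics/w7.png

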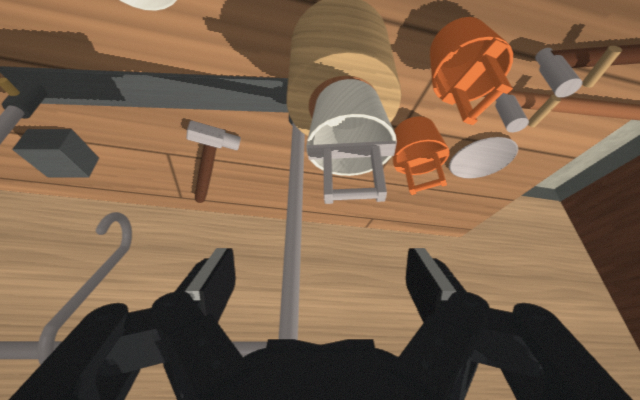

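```bash
python3 - <<'E'
from h import *
O=ori(16.9,42); G=np.array([467.5,267.8,230])
for b in(90,30,0): print((G+(24-b)*O[:,2]).round(),goal(G+(24-b)*O[:,2],O))
E
```

```text
[425. 255. 279.] (array([0.037, 0.159, 0.291]), array([-0.0145, -0.0127, -0.0192]))
[464. 267. 234.] (array([0.025, 0.173, 0.59 ]), array([-0.0145, -0.0127, -0.0192]))
[483. 272. 212.] (array([0.02, 0.18, 0.74]), array([-0.0145, -0.0127, -0.0192]))
```

Emit:
step_arm:
  rows:
    - [0.037,0.159,0.15,-0.0145,-0.0127,-0.0192,-1]
    - [0.037,0.159,0.291,-0.0145,-0.0127,-0.0192,-1]
    - [0.037,0.159,0.291,-0.0145,-0.0127,-0.0192,-1]
    - [0.03,0.168,0.45,-0.0145,-0.0127,-0.0192,-1]
    - [0.025,0.173,0.59,-0.0145,-0.0127,-0.0192,-1]
    - [0.022,0.177,0.67,-0.0145,-0.0127,-0.0192,-1]
    - [0.02,0.18,0.74,-0.0145,-0.0127,-0.0192,-1]
    - [0.02,0.18,0.74,-0.0145,-0.0127,-0.0192,-1]

```text
t: 13.1
tcp_pos: [483.6, 271.2, 211.9]
orientation: [-0.136, 0.924, 0.052, 0.354]
ft_force: [-0.9, -1.2, 0.4]
opening: 0.991
```

Emit:
step_arm:
  rows:
    - [0,0,0,0,0,0,1]
    - [0,0,0,0,0,0,1]
    - [0,0,0,0,0,0,1]
    - [0,0,0,0,0,0,1]
    - [0,0,0,0,0,0,1]
  squeeze: 60

```text
t: 13.6
tcp_pos: [483.9, 271.2, 213.4]
orientation: [-0.136, 0.923, 0.052, 0.355]
ft_force: [-2.9, -1.6, 6.7]
opening: 0.645
```

```bash
python3 - <<'E'
from h import *
T=tool(); print(ctrl.read_state()["q"].round(2))
p,D=ctrl.grab_frame("wrist"); cv2.imwrite("pics/w8.png",p)
for x in ctrl.pinpoint("pail_bar","wrist")[:2]: print(x["score"],np.round(x["location"]),pt("wrist",x["location"],med(D,x["location"]),T).round())
print("pred bar",pix("wrist",(467.5,267.8,240),T))
p,D=ctrl.grab_frame("side")
for l in("s_hook","hook_low","hook_top"):
    for x in ctrl.pinpoint(l,"side")[:2]: print(l,x["score"],np.round(x["location"]),pt("side",x["location"],med(D,x["location"])).round())
print(T.round(3).tolist())
U=T[:3,:3].T; print("up100",U@[0,0,.5])
E
```

```text
[ 0.3   0.11  1.99 -0.02  0.31 -1.54]
0.93 [218. 434.] [587. 436. 121.]
0.81 [113. 555.] [427. 416. 123.]
pred bar [295.85050186 323.45783263]
s_hook 0.67 [151. 288.] [577. 125. 366.]
s_hook 0.25 [238. 288.] [596.  39.   7.]
hook_low 0.48 [168. 283.] [ 623. -163.   97.]
hook_top 0.65 [137. 285.] [586.  69. 363.]
[[-0.71, -0.289, 0.642, 483.87], [-0.215, 0.957, 0.193, 271.154], [-0.67, -0.001, -0.742, 213.41], [0.0, 0.0, 0.0, 1.0]]
up100 [-3.35057701e-01 -3.70375283e-04 -3.71128280e-01]
```

```bash
cat >> h.py <<'E'
Tg2=Tm(np.array([[-0.71,-0.289,0.642],[-0.215,0.957,0.193],[-0.67,-0.001,-0.742]]),[483.87,271.154,213.41])
Pg=Tm(R.from_euler("z",16.9,degrees=True).as_matrix(),[467.5,267.8,240.])
TP=np.linalg.inv(Tg2)@Pg
HK=hookpose((0,62),0)
def barfor(x,z,hk=None): # tool pose for bar at (x,z) of hook frame
    hk=HK if hk is None else hk; return hk@Tm(np.eye(3),[x,0,z])@np.linalg.inv(TP)
E
python3 - <<'E'
from h import *
for b in[(-120,-25),(-70,-25)]: W=barfor(*b); print(b,W[:3,3].round(),W[:3,2].round(2),show(W))
E
```

```text
(-120, -25) [488.   8. 245.] [ 0.66  0.11 -0.74] [0.161, -1.265, -0.36, 0.0261, -0.0001, 0.0288]
(-70, -25) [537.  17. 245.] [ 0.66  0.11 -0.74] [-0.023, -1.295, -0.193, 0.0261, -0.0001, 0.0288]
```

Emit:
step_arm:
  rows:
    - [-0.06,0,-0.067,0,0,0,1]
    - [-0.14,0,-0.156,0,0,0,1]
    - [-0.2,0,-0.223,0,0,0,1]
    - [-0.2,0,-0.223,0,0,0,1]

```text
t: 14.3
tcp_pos: [483.9, 271.3, 275.5]
orientation: [-0.136, 0.923, 0.052, 0.357]
ft_force: [0.2, -0.5, -3.6]
opening: 0.646
```

```bash
python3 - <<'E'
from h import *
W=barfor(-140,-20); print(W[:3,3].round(),show(W))
E
```

```text
[468.   5. 250.] [0.425, -1.254, -0.216, 0.0261, 0.001, 0.0287]
```

Emit:
step_arm:
  rows:
    - [0.1,-0.15,-0.06,0,0,0,1]
    - [0.2,-0.35,-0.12,0.01,0,0.01,1]
    - [0.27,-0.55,-0.15,0.015,0,0.015,1]
    - [0.33,-0.75,-0.18,0.02,0.001,0.02,1]
    - [0.37,-0.9,-0.2,0.026,0.001,0.0287,1]
    - [0.4,-1.0,-0.21,0.026,0.001,0.0287,1]
    - [0.4,-1.0,-0.21,0.026,0.001,0.0287,1]
    - [0.4,-1.0,-0.21,0.026,0.001,0.0287,1]

```text
t: 15.1
tcp_pos: [457.4, 54.4, 251.8]
orientation: [-0.079, 0.93, 0.03, 0.357]
ft_force: [1.3, 0.1, -3.1]
opening: 0.646
```

```bash
python3 - <<'E'
from h import *
W=barfor(-120,-22); print(W[:3,3].round(),show(W),ctrl.read_state()["q"].round(2))
E
```

```text
[488.   8. 248.] [-0.072, -0.254, 0.087, 0.0001, -0.0007, -0.0004] [-0.32 -0.2   2.16  0.61  0.59 -2.48]
```

Emit:
step_arm:
  rows:
    - [-0.03,-0.12,0.03,0,0,0,1]
    - [-0.072,-0.254,0.087,0,0,0,1]
    - [-0.072,-0.254,0.087,0,0,0,1]
    - [-0.072,-0.254,0.087,0,0,0,1]

```text
t: 15.5
tcp_pos: [487.6, 8.9, 247.5]
orientation: [-0.079, 0.931, 0.031, 0.356]
ft_force: [0.0, 0.7, -3.1]
opening: 0.647
```

```bash
python3 - <<'E'
from h import *
T=tool(); p,D=ctrl.grab_frame("wrist"); cv2.imwrite("pics/w9.png",p)
print(ctrl.read_state()["tcp_pos"])
for l in("s_hook","hook_low","hook_top","pail_bar"):
    for x in ctrl.pinpoint(l,"wrist")[:2]: print(l,x["score"],np.round(x["location"]),pt("wrist",x["location"],med(D,x["location"]),T).round())
for z in(0,-50,50): print("hook pred",z,pix("wrist",(HK@[0,0,z,1])[:3],T).round())
print("bar pred",pix("wrist",(T@TP)[:3,3],T).round(),(T@TP)[:3,3])
E
```

```text
[487.4642449    9.19209974 247.72426025]
hook_low 0.86 [293. 322.] [468.   7. 274.]
pail_bar 0.97 [297. 318.] [468.   5. 275.]
hook pred 0 [362. 321.]
hook pred -50 [294. 321.]
hook pred 50 [449. 322.]
bar pred [296. 323.] [471.10684871   7.49161308 274.15289546]
```

View pics/w9.png

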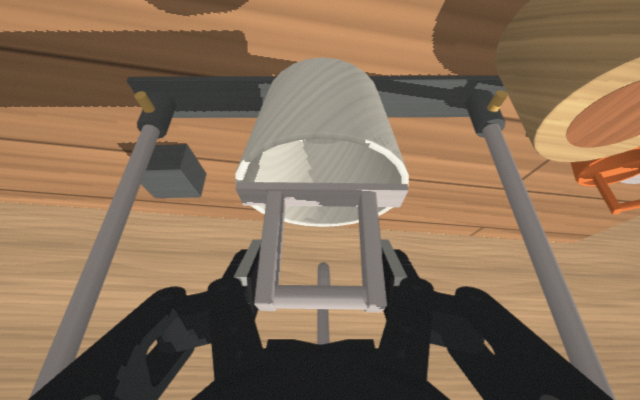

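```bash
python3 - <<'E'
from h import *
T=tool()
for q in((-24,-41),(-24,-46),(0,-79),(-29,-50)): print(q,pix("wrist",(HK@[q[0],0,q[1],1])[:3],T).round())
p=cv2.imread("pics/w9.png"); print([ (r,p[r,323].tolist()) for r in range(256,272,2)])
for b in[(-50,-24),(-24,-26),(-6,-32),(0,-46),(0,-62),(0,-66)]: W=barfor(*b); print(b,W[:3,3].round(),show(W))
E
```

```text
(-24, -41) [297. 321.]
(-24, -46) [291. 321.]
(0, -79) [259. 321.]
(-29, -50) [284. 321.]
[(256, [107, 143, 177]), (258, [112, 150, 185]), (260, [100, 134, 165]), (262, [95, 109, 122]), (264, [95, 97, 103]), (266, [101, 103, 109]), (268, [101, 105, 110]), (270, [106, 109, 115])]
(-50, -24) [557.  20. 246.] [-0.254, -0.004, 0.242, 0.0003, -0.0007, -0.0002]
(-24, -26) [583.  25. 244.] [-0.344, -0.003, 0.336, 0.0003, -0.0007, -0.0002]
(-6, -32) [600.  28. 238.] [-0.391, -0.003, 0.419, 0.0003, -0.0007, -0.0002]
(0, -46) [606.  29. 224.] [-0.366, -0.003, 0.491, 0.0003, -0.0007, -0.0002]
(0, -62) [606.  29. 208.] [-0.313, -0.003, 0.551, 0.0003, -0.0007, -0.0002]
(0, -66) [606.  29. 204.] [-0.299, -0.003, 0.565, 0.0003, -0.0007, -0.0002]
```

Emit:
step_arm:
  rows:
    - [-0.1,-0.002,0.09,0,0,0,1]
    - [-0.18,-0.003,0.17,0,0,0,1]
    - [-0.254,-0.004,0.242,0,0,0,1]
    - [-0.3,-0.003,0.29,0,0,0,1]
    - [-0.344,-0.003,0.336,0,0,0,1]
    - [-0.344,-0.003,0.336,0,0,0,1]

```text
t: 16.35
tcp_pos: [583.0, 25.4, 244.2]
orientation: [-0.08, 0.93, 0.031, 0.357]
ft_force: [-0.3, 0.6, -3.9]
opening: 0.646
```

```bash
python3 - <<'E'
from h import *
T=tool(); p,D=ctrl.grab_frame("wrist"); cv2.imwrite("pics/w10.png",p[150:400,180:460])
for b in[(-6,-32),(0,-46),(0,-60),(0,-64)]: W=barfor(*b); print(b,W[:3,3].round(),show(W))
E
```

```text
(-6, -32) [600.  28. 238.] [-0.048, -0.004, 0.082, 0.0006, -0.0009, 0.0]
(0, -46) [606.  29. 224.] [-0.024, -0.004, 0.154, 0.0006, -0.0009, 0.0]
(0, -60) [606.  29. 210.] [0.023, -0.004, 0.206, 0.0006, -0.0009, 0.0]
(0, -64) [606.  29. 206.] [0.037, -0.004, 0.221, 0.0006, -0.0009, 0.0]
```

View pics/w10.png

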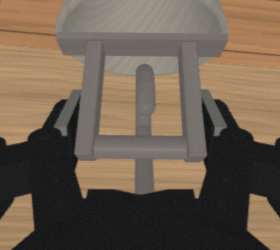

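Emit:
step_arm:
  rows:
    - [-0.048,-0.004,0.082,0,0,0,1]
    - [-0.024,-0.004,0.154,0,0,0,1]
    - [-0.01,-0.004,0.17,0,0,0,1]
    - [0.01,-0.004,0.19,0,0,0,1]
    - [0.018,-0.004,0.2,0,0,0,1]
    - [0.018,-0.004,0.2,0,0,0,1]

```text
t: 17.0
tcp_pos: [605.8, 28.6, 212.1]
orientation: [-0.08, 0.93, 0.031, 0.356]
ft_force: [0.4, 0.3, -3.8]
opening: 0.648
```

Emit:
step_arm:
  rows:
    - [0.01,0,0.011,0,0,0,1]
    - [0.02,0,0.022,0,0,0,1]
    - [0.02,0,0.022,0,0,0,1]

```text
t: 17.3
tcp_pos: [606.4, 28.3, 207.2]
orientation: [-0.08, 0.93, 0.031, 0.358]
ft_force: [-1.2, 0.1, 2.9]
opening: 0.652
```

Emit:
step_arm:
  rows:
    - [0,0,0,0,0,0,0.0]
    - [0,0,0,0,0,0,-0.4]
    - [0,0,0,0,0,0,-1]
    - [0,0,0,0,0,0,-1]
    - [0,0,0,0,0,0,-1]
    - [0,0,0,0,0,0,-1]

```text
t: 17.9
tcp_pos: [606.4, 28.3, 207.2]
orientation: [-0.08, 0.93, 0.031, 0.358]
ft_force: [0.4, -0.1, -0.4]
opening: 0.997
```

```bash
python3 - <<'E'
from h import *
T=tool(); s=ctrl.read_state(); print(s["opening"],s["ft_force"]); p,D=ctrl.grab_frame("wrist"); cv2.imwrite("pics/w11.png",p[:,150:490])
for l in("pail_bar","hook_low"):
    for x in ctrl.pinpoint(l,"wrist")[:2]: print(l,x["score"],np.round(x["location"]),pt("wrist",x["location"],med(D,x["location"]),T).round())
print("pred",pix("wrist",(HK@[0,0,-64,1])[:3],T),(HK@[0,0,-64,1])[:3])
E
```

```text
0.9974441243445635 [ 0.35218808 -0.0820006  -0.44725723]
pail_bar 0.83 [297. 321.] [575.  23. 238.]
hook_low 0.91 [332. 331.] [569.  26. 250.]
pred [293.94663396 324.37499988] [589.5  27.4 233. ]
```

View pics/w11.png

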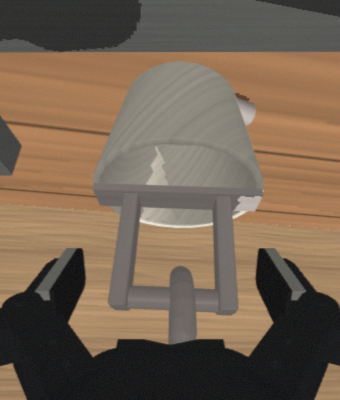

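Emit:
step_arm:
  rows:
    - [0,0,-0.06,0,0,0,-1]
    - [0,0,-0.16,0,0,0,-1]
    - [0,0,-0.3,0,0,0,-1]
    - [0,0,-0.5,0,0,0,-1]
    - [0,0,-0.7,0,0,0,-1]
    - [0,0,-0.7,0,0,0,-1]
    - [0,0,-0.7,0,0,0,-1]
    - [0,0,-0.7,0,0,0,-1]
    - [0,0,-0.7,0,0,0,-1]
    - [0,0,-0.7,0,0,0,-1]

```text
t: 19.05
tcp_pos: [514.1, 12.5, 310.2]
orientation: [-0.08, 0.93, 0.031, 0.357]
ft_force: [-0.1, -0.3, 0.0]
opening: 0.998
```

```bash
cat > chk.py <<'E'
from h import *
T=tool()
for i in range(3):
    p,D=ctrl.grab_frame("wrist")
    print(ctrl.read_state()["t"],[(l,round(x["score"],2),np.round(x["location"]).tolist()) for l in("pail_bar","pail","s_hook") for x in ctrl.pinpoint(l,"wrist")[:1]])
cv2.imwrite("pics/w12.png",p)
for z in(0,-64,-184): print("pred",z,pix("wrist",(HK@[0,0,z,1])[:3],T).round())
E
python3 chk.py
```

```text
19.1 [('pail_bar', 0.93, [152.0, 632.0]), ('pail', 0.87, [89.0, 587.0]), ('s_hook', 0.73, [270.0, 325.0])]
19.3 [('pail_bar', 0.85, [202.0, 319.0]), ('pail', 0.95, [89.0, 586.0]), ('s_hook', 0.63, [273.0, 323.0])]
19.5 [('pail_bar', 0.91, [203.0, 317.0]), ('pail', 0.8, [88.0, 589.0]), ('s_hook', 0.74, [269.0, 323.0])]
pred 0 [269. 322.]
pred -64 [199. 322.]
pred -184 [105. 322.]
```

Emit:
step_arm:
  rows:
    - [0,0,-0.1,0,0,0,-1]
    - [0,0,-0.1,0,0,0,-1]
    - [0,0,-0.1,0,0,0,-1]
    - [0,0,-0.1,0,0,0,-1]
    - [0,0,-0.1,0,0,0,-1]
    - [0,0,-0.1,0,0,0,-1]
    - [0,0,-0.1,0,0,0,-1]
    - [0,0,-0.1,0,0,0,-1]
    - [0,0,-0.1,0,0,0,-1]
    - [0,0,-0.1,0,0,0,-1]

```text
t: 20.65
tcp_pos: [500.8, 10.1, 326.0]
orientation: [-0.08, 0.93, 0.031, 0.358]
ft_force: [0.8, -0.5, -0.2]
opening: 1.0
```

```bash
python3 - <<'E'
from h import *
F=[]
for i in range(12): F.append(ctrl.grab_frame("wrist"))
g=[cv2.cvtColor(f[0],cv2.COLOR_BGR2GRAY).astype(np.float32)[60:260,230:410] for f in F]
for k in range(1,12): print(k,[round(float(x),3) for x in cv2.phaseCorrelate(g[0],g[k],cv2.createHanningWindow(g[0].shape[::-1],cv2.CV_32F))[0]],round(float(np.abs(g[0]-g[k]).mean()),2),int((np.abs(g[0]-g[k])>25).sum()))
T=tool(); D=F[-1][1]
c,M=cam("wrist",T); u,v=np.meshgrid(np.arange(640),np.arange(400))
P=np.stack([(u-c["cx"])/c["fx"]*D,-(v-c["cy"])/c["fy"]*D,-D],-1)@M[:3,:3].T+M[:3,3]
m=(D>0)&(np.hypot(P[...,0]-590,P[...,1]-27)<60)&(P[...,2]>60)&(P[...,2]<330)
for a in range(60,330,15):
    B=P[m&(abs(P[...,2]-a)<7.5)]
    if len(B)>5: print(a,len(B),B.min(0).round()[:2],B.max(0).round()[:2])
for l in("pail_bar","pail","s_hook","hook_low"):
    for x in ctrl.pinpoint(l,"wrist")[:2]: print(l,round(x["score"],2),np.round(x["location"]),pt("wrist",x["location"],med(D,x["location"]),T).round())
E
```

```text
1 [0.021, -0.034] 0.5 0
2 [-0.051, -0.023] 20.26 15124
3 [0.047, 0.028] 29.35 21198
4 [0.036, -0.005] 34.46 22611
5 [0.026, -0.014] 37.71 23126
6 [0.002, 0.031] 39.95 23432
7 [-0.037, 0.049] 41.59 23662
8 [-0.017, 0.044] 42.84 23797
9 [0.006, 0.06] 43.82 23877
10 [-0.083, 0.087] 44.61 23980
11 [0.011, 0.061] 45.26 24027
120 764 [553.  -6.] [626.  62.]
135 1095 [551.  -9.] [628.  65.]
150 846 [549. -11.] [627.  68.]
165 1082 [547. -15.] [634.  69.]
180 2041 [546. -17.] [637.  74.]
195 209 [579.  -0.] [603.  54.]
210 228 [580.  -1.] [604.  53.]
225 312 [573.  -2.] [614.  53.]
240 773 [568.  -2.] [619.  55.]
255 204 [568.  22.] [620.  39.]
270 114 [599.  27.] [611.  37.]
285 135 [591.  26.] [603.  36.]
300 164 [582.  24.] [596.  35.]
315 198 [574.  23.] [587.  33.]
pail_bar 0.77 [149. 619.] [589. 437. 123.]
pail_bar 0.64 [194. 319.] [589.  24. 236.]
pail 0.67 [ 89. 576.] [516. 293. 120.]
pail 0.65 [107. 320.] [551.  19. 162.]
s_hook 0.94 [257. 323.] [588.  28. 299.]
hook_low 0.55 [209. 323.] [614.  33. 239.]
hook_low 0.47 [119. 183.] [ 720. -171.   41.]
```

```bash
python3 -c "
from cell import ctrl; print(ctrl.finish_job())"
```

```text
the job is handed in; nothing more can be done
None
```

The S-hook is on the rack rail near its middle, and the grey pail from the stump hangs by its handle bar in the hook's lower curl. I let go of both and backed the gripper off before handing in at about t = 21 s. The hand-in gives no verdict.

**How it went:**
- I took the hook off the T-bar with the tool leaning back about 26°, because a steeper lean ran the last joint into its limit. I first touched the T-bar at about 14 N, backed off and then gripped.
- I hung the hook on the rail leaning about 36°. The rail height, worked out from the ledge, was 359 mm and agreed with where the hook touched.

**Last checks:**
- **Hook:** its origin was at about (588, 28, 299) mm, within a few mm of the rail's middle.
- **Pail:** the handle bar was at about (589, 24, 236) mm, where it should sit in the curl. The pail hung upright with its underside about 113 mm above the bench.
- **Stillness:** image shift over 12 frames was under 0.1 px. The frames' brightness drifted strongly during this check, so I relied on the shift alone.
- **Robot:** the wrist force was near zero, with the gripper open and clear.

**Not confirmed:**
- The 12-picture limit blocked my last look, so the final state rests on depth and network readings. The networks also put some low-score hits on the orange look-alikes.
- I did not measure the dish, hammer or block again at the end. The arm went nowhere near them, and the block and hammer looked in place in the later pictures.

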